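# Charge and clamp the deburring pot

### The job

Load every rough-cut part lying on the welding table (gear, brass nut, square stub, copper collar, cam: whichever are there) into the blue deburring pot, then set the lid squarely down on the pot's rim. Swing both halves of the clamp ring fully closed around the lid and pot flanges, then swing the latch lever fully home to lock the ring. Leave the tools and the other things on the table where they are.

Things in the scene. Friction and masses are not known exactly. Their poses are not given: they have to be found in the camera images.
- pot_mouth (a point): blue deburring pot bolted to the table on a grey base (150 x 150 mm, 22 mm high): an upright round bowl, 108 mm inside, with a rim flange 128 mm across, 120 mm above the table; inner floor 94 mm below the rim. This point is the mouth's centre, level with the rim; z up, x points from the ring's hinge to its free ends. Place and yaw differ each time
- hinge (a point): axis (vertical) of the steel hinge pin shared by both halves of the clamp ring, 82 mm from the pot's axis on the -x side of the pot; given at rim height
- ring_left (a joint): left (pot's +y) half of the steel clamp ring, a level half hoop, outer radius 74 mm, 111 to 132 mm above the table: 0 = closed round the flanges (hard stop), grows as it opens counter-clockwise seen from above, to 1.2 rad. It stays where left (0.22 N m). Closed, its lip covers the lid's edge with 2.5 mm to spare, so it shuts only on a fully seated lid; open, the way to the pot is free
- ring_right (a joint): right (-y of the pot) half of the clamp ring: the mirror image, 0 = closed, grows as it swings open clockwise seen from above, up to 1.2 rad, same stiffness. The latch is carried on its free end
- latch (a joint): steel latch lever, swings level about an upright pivot on the right half's free end: 0 = latched (hard stop; it lies across the gap between the halves, its hook behind the lug on the left half's end), grows as it opens away from the pot (clockwise seen from above), to 1.6 rad. It stays where left (0.07 N m). Unless both halves are fully closed the hook runs onto the lug and will not latch
- left_post (a point): red upright round post on the left half, 14 mm across, to grip or push: its foot at 132 mm, its top at 185 mm above the table; this point lies on its axis 20 mm below its top. 130 mm from the hinge axis
- right_post (a point): yellow upright round post on the right half, otherwise as the red one
- latch_post (a point): orange upright round post on the latch lever's end, 12 mm across, from 127 to 185 mm above the table; this point lies on its axis 20 mm below its top. 54 mm from the latch pivot
- latch_pivot (a point): pivot axis (vertical) of the latch lever, at the lever's height; it rides on the right half of the ring
- lid_face (a point): centre of the sealing face of the lid: aluminium disc 128 mm across and 6 mm thick (z up through the knob); under this face a rubber plug 100 mm across and 6 mm deep that enters the pot's mouth, on top a black round knob 28 mm across and 36 mm high. 0.28 to 0.44 kg. It starts standing on its plug on the table. Seated: this point at the pot mouth's point
- lid_knob (a point): the lid's knob, to grip: on its axis 26 mm above the sealing face (16 mm below the knob's top)
- gear_mid (a point): rough-cut part: steel gear, 45 mm over the teeth, 20 mm high, axis z; its centre. May be absent
- hexnut_mid (a point): rough-cut part: brass hexagon nut, 36 mm across flats (flats at its +-x), 28 mm high, axis z; its centre. May be absent
- stub_mid (a point): rough-cut part: dark square drive stub, 24 x 24 mm and 40 mm long along x, with a bright round journal (18 mm across) at each end, 52 mm long over all; its centre. May be absent
- collar_mid (a point): rough-cut part: copper-coloured collar, 38 mm across, 26 mm high, axis z; its centre. May be absent
- cam_mid (a point): rough-cut part: aluminium cam, egg-shaped seen along z, 34 mm wide (y) and 45 mm long (x, nose at +x), 22 mm high; its point is within 1 mm of its middle. May be absent
- magnet: bystander, to be left where it is: red magnetic welding square, 85 mm square, 22 mm high; the origin is under it, on the table
- wirebrush: bystander, to be left where it is: wooden-handled wire brush, 220 mm long, 31 mm high; the origin is under it, on the table
- pliers: bystander, to be left where it is: steel locking pliers, 155 mm long; the origin is under it, on the table
- bracket: bystander, to be left where it is: dark steel angle bracket, 70 x 50 mm, 51 mm high; the origin is under it, on the table
- markcan: bystander, to be left where it is: spray can, 52 mm across, 150 mm high; the origin is under it, on the table
- mug: bystander, to be left where it is: white mug, 80 mm across, 90 mm high; the origin is under it, on the table
- lid: the lid as a whole; origin at the centre of its plug's underside, 6 mm below the sealing face

How it is judged (in metres and radians):
On the way, in this order (a step that is already met when the one before it is completed fails the run):
1. every part that is there lies in the pot, below the rim (horizontal distance between each of gear_mid, hexnut_mid, stub_mid, collar_mid, cam_mid and pot_mouth below 0.054 m and z of gear_mid in the frame of pot_mouth between -0.1 and -0.008 m and z of hexnut_mid in the frame of pot_mouth between -0.1 and -0.008 m and z of stub_mid in the frame of pot_mouth between -0.1 and -0.008 m and z of collar_mid in the frame of pot_mouth between -0.1 and -0.008 m and z of cam_mid in the frame of pot_mouth between -0.1 and -0.008 m), for 0.2 s.
2. the lid is seated on the rim, the parts in the pot (all of step 1 and horizontal distance between lid_face and pot_mouth below 0.006 m and z of lid_face in the frame of pot_mouth between -0.004 and 0.003 m and angle between lid_face's own z axis and vertical below 0.06 rad), for 0.2 s.
3. both halves of the ring are closed round the flanges, the lid still seated (horizontal distance between lid_face and pot_mouth below 0.006 m and z of lid_face in the frame of pot_mouth between -0.004 and 0.003 m and angle between lid_face's own z axis and vertical below 0.06 rad and value of joint each of ring_left, ring_right below 0.05 rad), for 0.2 s.
4. the latch is home (all of step 3 and value of joint latch below 0.12 rad), for 0.2 s.
At the end, for the whole second after the job is handed in: every part present lies inside the pot with its centre at least 8 mm below the rim; the lid sits on the rim (sealing face within 3 mm of the rim's height, centred within 6 mm, tilted less than 0.06 rad) and at rest; both ring halves are closed to within 0.05 rad and the latch to within 0.12 rad (all of step 1 and all of step 4 and linear speed of lid below 0.02 m/s); the robot touches nothing.
It fails at once if a bystander is shoved more than 4 cm from its place (distance of any of magnet, wirebrush, pliers, bracket, markcan, mug from where it was at the start of the episode above 0.04 m).
Of gear, hexnut, stub, collar, cam only 3 to 5 are there at a start; the rules pass over those that are not, and their reading is None.
At some moment in a run one of gear, hexnut, stub, collar, cam, lid may be knocked a few centimetres aside while the robot is not near it.
Once in a run the grip may slacken for a moment while it holds something.
It also fails if it takes over 210 s, if anything falls off the work surface, if the arm or the gripper's body presses on something with over 40 N, if the wrist force passes 120 N, or if a joint passes its speed limit or range.

### The arm

A 6-joint arm with a two-finger parallel gripper is mounted at the origin on the work surface. World frame = base frame: x ahead of the robot, y to its left, z up, the work surface at z = 0. Lengths are in mm, angles in rad, forces in N, time in s.
With the tool pointing down it reaches from about 400 to 925 mm from the base axis. Payload 12.5 kg.
Tool frame: the origin (TCP) lies between the finger pads; the fingertips stand 19 mm ahead of it and the grasp point (between the pads) is the TCP (env.tips_ahead is the distance from the TCP to the fingertips, in mm); z points along the fingers, y is the line along which they close (so a half turn about z gives the same grasp; the last joint's range is limited). The gripper opens to 95 mm and grips with 3 to 60 N. Pads are 20 mm wide; open, the fingers measure 119 mm over their backs; the gripper's body (75 mm by 180 mm) begins 59 mm behind the grasp point.
Start: joints at [1.137, 0.491, 1.559, -0, 1.092, -0.106], TCP at [201.209, 591.743, 233.661] pointing down, gripper open.
Joint ranges: [-3.1, 3.1], [-0.84, 2.19], [0.05, 2.79], [-1.13, 4.28], [0.06, 2.93], [-2.69, 2.69]. Speed limits (rad/s): [2.22, 2.22, 2.79, 3.14, 3.14, 3.14].

### API

Orientations are given as [roll, pitch, yaw] about the fixed x, y, z axes, in that order (R = Rz(yaw) Ry(pitch) Rx(roll)).
In Python, from cell import env gives the robot as it stands.
- The arm moves only by the shell command python3 -m crank 'ROWS'. ROWS is JSON, a list of rows, each a list of 5 numbers: the shift along the tool's x, y, z in mm, then the turn about the tool's z in degrees, then the finger opening in mm, from 0 to 95.1. In form: [[dx, dy, dz, yaw, grip], ...]. A call has 1 to 10 rows; each row is the pose to reach, as a shift and turn from the pose commanded when the call began, along the tool's axes at that moment; what a row does not reach only later rows make up. A row lasts 1/12 s, in which the tool goes at most 41.7 mm and 7.16 degrees, less where a joint would pass 70% of its speed; a pose out of reach is approached as far as the arm can. A call with a gripper value outside its range is refused whole. The fingers move at their own pace and stop on an object; the grip force is fixed at half the most. Time passes only in rows, so rows that repeat a pose let the fingers close. It gives the time, the measured TCP pose, the force, the opening and the grip force at its end, in the units of the state.
- env.state(): the state, without advancing time (a new reading comes with each control period).
- env.read_camera(name): name is "scene" or "side" or "wrist"; returns a dict with "img" (480x640x3 uint8, blue, green, red), "K" (3x3 intrinsics, pixels), "pose" (4x4, takes a point from camera to world coordinates). Camera axes: x right, y down, z forward; pixel columns grow to the right and rows downward; lengths in mm; the calibration is good to about 2 mm. A picture is of the moment at which its call begins. There is no depth.
- env.job_done(): hands the job in; it is judged then, once.
The state is a dict: "t": time; "joints": joint angles; "qvel": joint speeds; "tau": joint torques, N m; "eef_pos": TCP position; "tcp_rot": TCP orientation; "ft_force": force on the tool from outside, world axes, zero at the start; "moment": the same for the moment, N m; "opening": opening from 0.0 (shut) to 1.0 (fully open); "grip_force": force on a finger pad.
Only numpy, scipy, OpenCV 4.12 (cv2) and the standard library are available. Lean on these libraries where they do the work, as an engineer would, in place of code of your own. Each camera call takes 0.05 s, during which the arm holds its last target. There are 200 camera calls.

## Working session

There is one attempt and no reset: what is moved stays moved. The work goes in short steps, Python scripts to look and compute and a shell command to move; the robot and the scene stay as the last step left them, time stands still between calls to the robot, and variables do not carry over. Pictures are saved under pics/ and viewed, at most 14 in all, crops included, and the job is handed in when it is done.

```bash
ls; mkdir -p pics
cat > h.py <<'E'
import numpy as np,cv2
from cell import env
def snap(n,f):
    c=env.read_camera(n); cv2.imwrite('pics/'+f,c['img']); np.savez('pics/'+f+'.npz',K=c['K'],pose=c['pose']); return c
def px2w(f,u,v,z):
    d=np.load('pics/'+f+'.npz'); K,P=d['K'],d['pose']
    r=P[:3,:3]@np.linalg.inv(K)@[u,v,1]; o=P[:3,3]; return o+r*(z-o[2])/r[2]
def w2px(f,p):
    d=np.load('pics/'+f+'.npz'); K,P=d['K'],d['pose']
    q=K@(P[:3,:3].T@(np.array(p)-P[:3,3])); return q[:2]/q[2]
E
python3 - <<'E'
from h import *
for n in ['scene','side','wrist']:
    c=snap(n,n+'0.png'); print(n,c['K'][0,0],c['pose'].round(2).tolist())
s=env.state(); print(s)
E
```

```text
pics
scene 555.3298235264597 [[0.42, 0.61, -0.67, 1510.01], [0.91, -0.27, 0.32, -426.03], [0.01, -0.74, -0.67, 1072.22], [0.0, 0.0, 0.0, 1.0]]
side 450.29242433278137 [[0.78, -0.36, 0.52, -163.0], [-0.63, -0.41, 0.66, -925.87], [-0.02, -0.84, -0.54, 902.21], [0.0, 0.0, 0.0, 1.0]]
wrist 398.8941881744164 [[0.32, 0.91, 0.27, 125.33], [0.95, -0.31, -0.09, 616.95], [-0.0, 0.28, -0.96, 382.86], [0.0, 0.0, 0.0, 1.0]]
{'t': 0.15, 'joints': array([ 1.13739301e+00,  4.91450598e-01,  1.55932849e+00, -4.23824300e-06,
        1.09165421e+00, -1.05596069e-01]), 'qvel': array([-2.22503274e-04,  6.38945492e-04, -2.38666060e-03,  7.35614900e-05,
       -8.94414112e-04,  6.41528735e-04]), 'tau': array([ 1.58641280e-03, -6.12897491e+01, -2.58278722e+01,  6.92776591e-02,
        4.73560591e-02, -4.89409047e-05]), 'eef_pos': array([201.14037488, 591.58306768, 233.17108169]), 'tcp_rot': array([-3.14075629e+00, -8.48663019e-05,  2.81378733e+00]), 'ft_force': array([ 0.18187096, -0.53893826,  0.25834341]), 'moment': array([ 0.01178527, -0.01413398, -0.01098538]), 'grip_force': 0.0, 'opening': 1.004113475379727}
```

View pics/scene0.png

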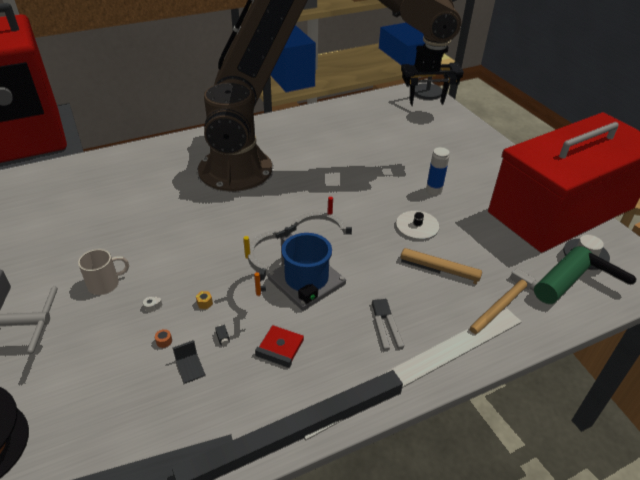

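View pics/side0.png

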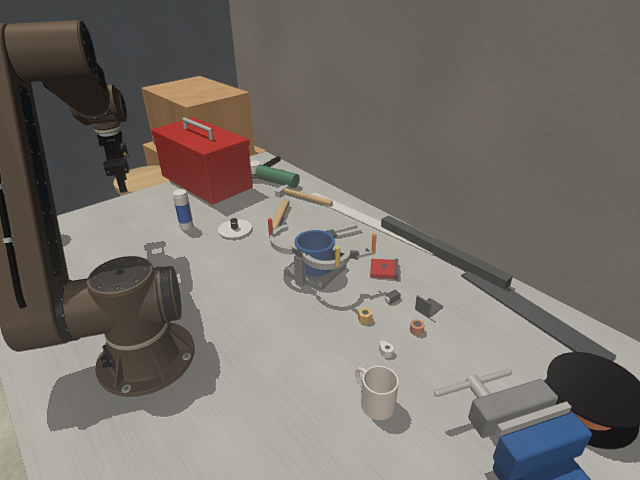

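Scene: cam (151,302), hexnut (204,299), collar (163,338), stub (222,334), lid (417,225), pot mouth (306,250), yellow (247,240), red (330,200) and orange (257,275) posts; no gear. Side: cam (387,349), nut (366,316), collar (417,327), stub (393,297), lid (235,229).

Run:
```python
from h import *
def both(n,a,b,z): print(n,px2w('scene0.png',*a,z)[:2].round(0),px2w('side0.png',*b,z)[:2].round(0))
both('cam',(151,302),(387,349),11)
both('nut',(204,299),(366,316),14)
both('collar',(163,338),(417,327),13)
both('stub',(222,334),(393,297),12)
both('knobtop',(418,217),(234,221),42+6)
both('mouth',(306,248),(315,242),120)
both('yellowtop',(247,238),(338,250),185)
both('redtop',(330,198),(270,220),185)
both('orangetop',(257,274),(374,235),185)
# crops x3
for f,(x,y,w,h) in {'scene0.png':(120,180,260,195),'side0.png':(220,200,240,180)}.items():
    im=cv2.imread('pics/'+f)[y:y+h,x:x+w]; cv2.imwrite('pics/c_'+f,cv2.resize(im,(800,600),interpolation=cv2.INTER_CUBIC))
```

```text
cam [ 488. -391.] [ 496. -392.]
nut [ 536. -267.] [ 540. -270.]
collar [ 615. -391.] [ 616. -391.]
stub [ 661. -260.] [ 661. -262.]
knobtop [514. 384.] [499. 384.]
mouth [573.   1.] [570.  -6.]
yellowtop [ 547. -143.] [ 533. -156.]
redtop [487. 108.] [481. 105.]
orangetop [ 670. -164.] [ 664. -167.]
```

View pics/c_scene0.png

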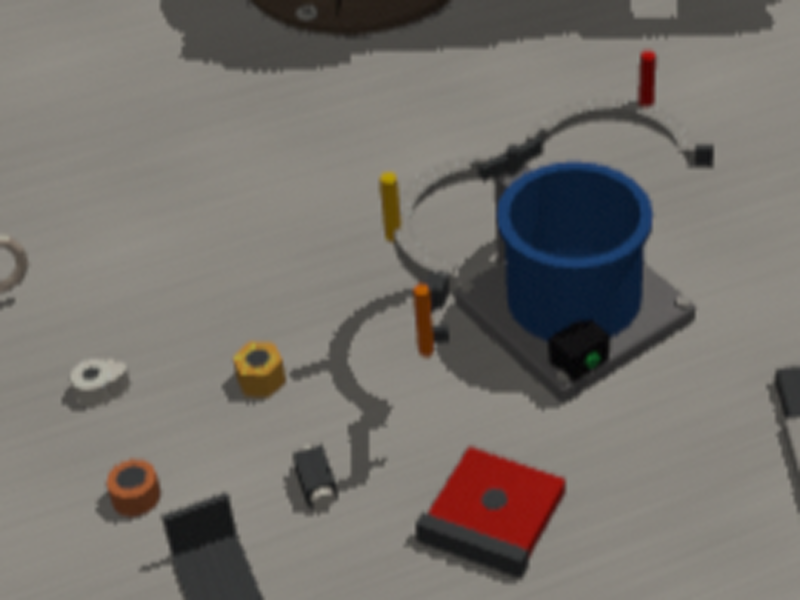

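Crop confirms four parts (cam, nut, collar, stub), ring halves swung wide open; now bring the wrist camera over the parts.

```bash
cat >> h.py <<'E'
def go(x,y,z,yaw=None,s=None):
    "shift/turn (tool axes, mm/deg) from current pose to target; yaw = world angle (deg) of tool x, mod 180 nearest"
    s=s or env.state(); a=s['tcp_rot'][2]; d=np.array([x,y,z])-s['eef_pos']
    t=0 if yaw is None else -((yaw-np.degrees(a)+90)%180-90)
    print('go dx %.1f dy %.1f dz %.1f turn %.1f | yaw %.1f j6 %.2f'%(d[0]*np.cos(a)+d[1]*np.sin(a), d[0]*np.sin(a)-d[1]*np.cos(a),-d[2],t,np.degrees(a),s['joints'][5]))
E
python3 -m crank '[[-374,-234,-97,60,95],[-374,-234,-97,60,95],[-374,-234,-97,60,95],[-374,-234,-97,60,95],[-374,-234,-97,60,95],[-374,-234,-97,60,95],[-374,-234,-97,60,95],[-374,-234,-97,60,95],[-374,-234,-97,60,95],[-374,-234,-97,60,95]]'
python3 -c "
from h import *
go(570,-180,330,72)"
```

```text
t: 0.98
eef_pos: [459.1, 274.5, 323.6]
tcp_rot: [3.142, -0.0, 1.763]
ft_force: [0.4, 1.5, -1.0]
opening: 0.997
grip_force: 0.0
go dx -467.3 dy 21.9 dz -6.4 turn 29.0 | yaw 101.0 j6 0.22
```

```bash
python3 -m crank '[[-467,22,-6,29,95],[-467,22,-6,29,95],[-467,22,-6,29,95],[-467,22,-6,29,95],[-467,22,-6,29,95],[-467,22,-6,29,95],[-467,22,-6,29,95],[-467,22,-6,29,95],[-467,22,-6,29,95],[-467,22,-6,29,95]]'
python3 -m crank '[[-40,0,0,0,95],[-40,0,0,0,95],[-40,0,0,0,95],[-40,0,0,0,95]]'
python3 -c "
from h import *
c=snap('wrist','w1.png'); print(c['pose'].round(2))"
```

```text
t: 1.82
eef_pos: [558.5, -130.3, 328.4]
tcp_rot: [-3.141, -0.0, 1.26]
ft_force: [1.2, -0.1, 0.2]
opening: 0.997
grip_force: 0.0
t: 2.15
eef_pos: [546.2, -166.0, 328.2]
tcp_rot: [-3.141, -0.0, 1.26]
ft_force: [0.5, 0.9, 1.3]
opening: 1.0
grip_force: 0.0
[[ 9.5000e-01 -2.9000e-01 -9.0000e-02  5.7086e+02]
 [-3.1000e-01 -9.1000e-01 -2.7000e-01 -9.0240e+01]
 [-0.0000e+00  2.8000e-01 -9.6000e-01  4.7803e+02]
 [ 0.0000e+00  0.0000e+00  0.0000e+00  1.0000e+00]]
```

View pics/w1.png

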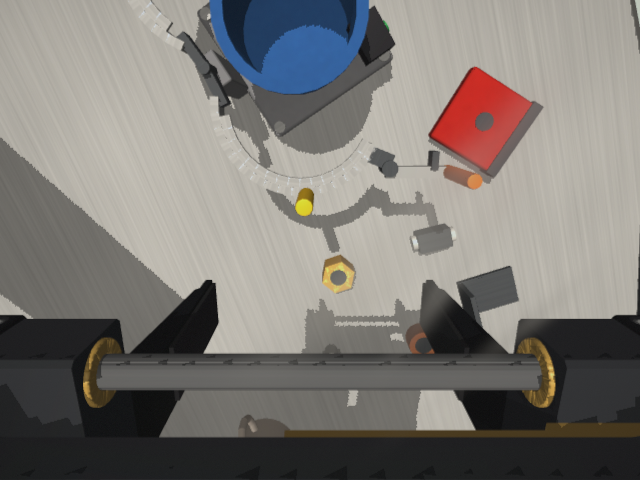

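Wrist: nut (339,274), stub (433,239) with ends (415,242)-(454,234), yellow top (304,208), orange top (475,181), pot front rim bottom (291,94).

Run:
```python
from h import *
f='w1.png'
P=lambda u,v,z: px2w(f,u,v,z)[:2].round(1)
print('nut top',P(338.5,277,28),'sides (flats?)')
a,b=P(414,242,14),P(455,235,14); print('stub',a,b,(a+b)/2,np.degrees(np.arctan2(*(b-a)[::-1])),np.hypot(*(b-a)))
print('yellow',P(304,209,185),'orange',P(475,181,185),'hinge?',P(207,72,130))
print('ring ends',P(383,157,125),P(434,158,125),'latchpiv',P(390,169,125))
# pot rim from flange pixels
for uv in [(213,25),(230,60),(258,84),(291,94),(330,84),(355,55),(368,20)]: print(P(*uv,120))
# brass pixels -> hull
im=cv2.imread('pics/'+f); hsv=cv2.cvtColor(im,cv2.COLOR_BGR2HSV)
m=cv2.inRange(hsv,(12,90,60),(30,255,255)); m[:, :300]=0; m[:,380:]=0;m[:245]=0;m[310:]=0
c=max(cv2.findContours(m,0,2)[0],key=cv2.contourArea); c=cv2.approxPolyDP(cv2.convexHull(c),2,True)
print(c.reshape(-1,2).tolist())
```

```text
nut top [ 538.8 -266.6] sides (flats?)
stub [ 638.3 -256.5] [ 687.6 -263. ] [ 662.95 -259.75] -7.510888800388499 49.7266528131545
yellow [ 541.3 -145.1] orange [ 667.3 -163.5] hinge? [496.6 -24.4]
ring ends [ 615.1 -133.6] [ 657.1 -148. ] latchpiv [ 618.2 -145.4]
[512.5   8.6]
[516.1 -19.8]
[531.7 -44.2]
[555.5 -60.1]
[589.2 -62.6]
[615.4 -47.7]
[632.6 -26.1]
[[340, 255], [348, 262], [353, 276], [349, 288], [334, 292], [322, 282], [325, 260]]
```

Run:
```python
import cv2
im=cv2.imread('pics/w1.png')
a=cv2.resize(im[235:315,300:380],(400,400),interpolation=2); b=cv2.resize(im[0:200,120:320],(400,400),interpolation=2)
cv2.imwrite('pics/c1.png',cv2.hconcat([a,b]))
```

```text
(no output)
```

View pics/c1.png

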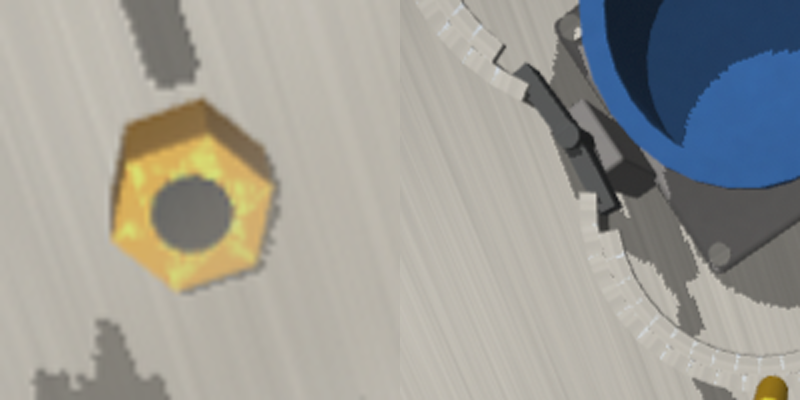

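Nut hexagon: top vertices in the crop centre on (338.5,277.3), flat normal along about -28° world; hinge pin at (211,74). Compute pot and grasps.

Run:
```python
from h import *
from scipy.optimize import least_squares
f='w1.png'
v=np.array([(125,160),(207,133),(272,185),(258,262),(182,290),(112,238)])/5+[300,235]
w=np.array([px2w(f,*p,28)[:2] for p in v]); c=w.mean(0); print('nut',c,np.hypot(*(w-c).T).round(1),(np.degrees(np.arctan2(*(w-c).T[::-1]))%60).round(1))
h=px2w(f,211,74,132)[:2]; print('hinge',h)
r=np.array([px2w(f,*uv,120)[:2] for uv in [(213,25),(230,60),(258,84),(291,94),(330,84),(355,55),(368,20)]])
s=least_squares(lambda p:np.hypot(*(r-p).T)-64,[570,0]); print('pot',s.x,s.fun.round(1),np.hypot(*(s.x-h)),np.degrees(np.arctan2(*(s.x-h)[::-1])))
for p in [(541.3,-145.1),(487,108)]: print(np.hypot(*(np.array(p)-h)))
go(c[0],c[1],23,62)
```

```text
nut [ 538.74330648 -267.06325595] [21.1 20.4 20.2 20.7 20.6 20.6] [3.2 3.4 2.3 3.1 5.8 1.5]
hinge [499.54610583 -27.13613337]
pot [575.74387058   1.27350162] [-0.3 -0.7 -0.7  0.7  1.3 -1.  -0.9] 81.32162513178808 20.447507166147496
125.13537272886585
135.71727714159724
go dx -99.2 dy 23.8 dz 305.4 turn 10.2 | yaw 72.2 j6 -0.10
```

```bash
python3 -m crank '[[-99,24,100,9,70],[-99,24,100,9,70],[-99,24,200,9,70],[-99,24,200,9,70],[-99,24,200,9,70],[-99,24,250,9,70],[-99,24,280,9,70],[-99,24,300,9,70],[-99,24,305,9,70],[-99,24,305,9,70]]'
python3 -c "
from h import *
go(539,-267,23,63)"
python3 -m crank '[[0,0,0,0,20],[0,0,0,0,20],[0,0,0,0,20],[0,0,0,0,20],[0,0,0,0,20],[0,0,0,0,20],[0,0,0,0,20]]'
python3 -c "
from h import *
go(575.5,1,235,110)"
```

```text
t: 3.03
eef_pos: [538.8, -266.0, 21.8]
tcp_rot: [-3.138, -0.0, 1.105]
ft_force: [0.3, -1.2, 0.3]
opening: 0.737
grip_force: 0.0
go dx -0.8 dy 0.6 dz -1.2 turn 0.3 | yaw 63.3 j6 -0.10
t: 3.62
eef_pos: [539.0, -267.7, 23.9]
tcp_rot: [3.141, -0.0, 1.103]
ft_force: [-1.0, 2.3, 4.8]
opening: 0.372
grip_force: 30.0
go dx 256.3 dy -88.5 dz -211.1 turn -46.8 | yaw 63.2 j6 -0.10
```

```bash
python3 -m crank '[[0,0,-100,0,20],[0,0,-180,0,20],[0,0,-211,0,20],[0,0,-211,0,20],[0,0,-211,0,20],[0,0,-211,0,20]]'
python3 -m crank '[[256,-88,0,-47,20],[256,-88,0,-47,20],[256,-88,0,-47,20],[256,-88,0,-47,20],[256,-88,0,-47,20],[256,-88,0,-47,20],[256,-88,0,-47,20],[256,-88,0,-47,20],[256,-88,0,-47,20],[256,-88,0,-47,20]]'
python3 -c "
from h import *
go(575.5,1,110,110)"
```

```text
t: 4.12
eef_pos: [540.7, -268.9, 242.1]
tcp_rot: [3.131, 0.001, 1.103]
ft_force: [0.9, -0.3, -3.1]
opening: 0.375
grip_force: 30.0
t: 4.95
eef_pos: [575.5, 0.0, 233.9]
tcp_rot: [-3.141, -0.0, 1.923]
ft_force: [-0.3, -0.4, -2.3]
opening: 0.377
grip_force: 30.0
go dx 0.9 dy 0.3 dz 123.9 turn 0.2 | yaw 110.2 j6 -0.47
```

Lower, release, rise, then toward the stub (long axis −7.5°, so close across it: tool y ≈ 82°, yaw ≈ 172 or −8).

```bash
python3 -m crank '[[0,0,60,0,20],[0,0,100,0,20],[0,0,124,0,20],[0,0,124,0,20],[0,0,124,0,20],[0,0,124,0,60],[0,0,124,0,60],[0,0,124,0,60],[0,0,124,0,60],[0,0,124,0,60]]'
python3 -m crank '[[0,0,-40,0,60],[0,0,-80,0,60],[0,0,-125,0,60],[0,0,-150,0,60],[0,0,-150,0,60]]'
python3 -c "
from h import *
go(663,-260,150,-7.5)"
```

```text
t: 5.78
eef_pos: [576.2, 0.4, 111.7]
tcp_rot: [3.14, 0.001, 1.924]
ft_force: [0.6, -0.6, -0.3]
opening: 0.619
grip_force: 0.0
t: 6.2
eef_pos: [577.4, 0.4, 267.2]
tcp_rot: [3.132, 0.005, 1.924]
ft_force: [0.2, -0.6, 0.5]
opening: 0.63
grip_force: 0.0
go dx -273.9 dy -9.7 dz 117.2 turn -62.3 | yaw 110.2 j6 -0.47
```

Run:
```python
from h import *
f='w1.png'
for uv,z in [((458,280),51),((515,266),51),((520,295),0),((478,320),3),((458,280),0)]: print(px2w(f,*uv,z).round(0))
go(663,-260,150,82.5)
```

```text
[ 670. -303.   51.]
[ 735. -306.   51.]
[ 754. -373.    0.]
[ 694. -390.    3.]
[ 682. -328.    0.]
go dx -273.9 dy -9.7 dz 117.2 turn 27.7 | yaw 110.2 j6 -0.47
```

```bash
python3 -m crank '[[-274,-10,20,28,75],[-274,-10,20,28,75],[-274,-10,20,28,75],[-274,-10,20,28,75],[-274,-10,20,28,75],[-274,-10,20,28,75],[-274,-10,20,28,75],[-274,-10,80,28,75],[-274,-10,117,28,75],[-274,-10,117,28,75]]'
python3 -c "
from h import *
c=snap('wrist','w2.png')
go(663,-260,21,82.5)"
```

```text
t: 7.03
eef_pos: [658.8, -259.8, 137.2]
tcp_rot: [-3.135, -0.002, 1.434]
ft_force: [-0.4, 0.5, -0.6]
opening: 0.786
grip_force: 0.0
go dx 0.0 dy 4.4 dz 115.6 turn -0.3 | yaw 82.2 j6 -0.33
```

View pics/w2.png

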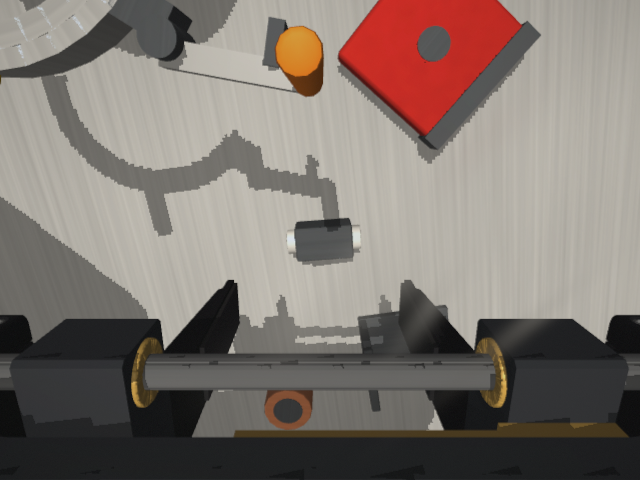

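Stub spans (288,240)-(360,238), undisturbed; collar visible at (288,408); orange post top (300,50).

Run:
```python
from h import *
f='w2.png'
a,b=px2w(f,288,241,13),px2w(f,360,238,13); c=(a+b)/2; print(a,b,np.hypot(*(b-a)[:2]))
c2=px2w(f,324,223,24),px2w(f,325,262,24); print('top face edges',c2); print('collar',px2w(f,288,411,26),'orange',px2w(f,299,50,185))
go(c[0],c[1],21,82.5)
```

```text
[ 636.06627426 -257.43277251   13.        ] [ 687.38473535 -262.08250286   13.        ] 51.52867591113376
top face edges (array([ 663.66869607, -245.07438222,   24.        ]), array([ 660.67225394, -272.90712312,   24.        ]))
collar [ 616.04925651 -390.22100416   26.        ] orange [ 667.71437452 -164.05331856  185.        ]
go dx 0.1 dy 3.1 dz 115.6 turn -0.3 | yaw 82.2 j6 -0.33
```

```bash
python3 -m crank '[[0,3,40,-2,75],[0,3,80,-2,75],[0,3,110,-2,75],[0,3,116,-2,75],[0,3,116,-2,75],[0,3,116,-2,35],[0,3,116,-2,35],[0,3,116,-2,35],[0,3,116,-2,35],[0,3,116,-2,35]]'
python3 -m crank '[[0,0,0,0,35],[0,0,0,0,35],[0,0,-40,0,35],[0,0,-100,0,35],[0,0,-180,0,35],[0,0,-215,0,35],[0,0,-215,0,35],[0,0,-215,0,35]]'
python3 -c "
from h import *
go(575.5,1,235,110)"
```

```text
t: 7.92
eef_pos: [664.5, -260.8, 29.2]
tcp_rot: [3.14, 0.001, 1.47]
ft_force: [-1.4, 0.9, 8.1]
opening: 0.544
grip_force: 30.0
t: 8.58
eef_pos: [665.5, -261.2, 251.1]
tcp_rot: [3.131, 0.004, 1.47]
ft_force: [1.5, 0.3, 0.3]
opening: 0.543
grip_force: 30.0
go dx 251.8 dy -116.0 dz 16.1 turn -25.8 | yaw 84.2 j6 -0.37
```

```bash
python3 -m crank '[[252,-116,10,-26,35],[252,-116,10,-26,35],[252,-116,10,-26,35],[252,-116,10,-26,35],[252,-116,10,-26,35],[252,-116,10,-26,35],[252,-116,10,-26,35],[252,-116,10,-26,35],[252,-116,10,-26,35],[252,-116,10,-26,35]]'
python3 -c "
from h import *
go(575.5,1,110,110)"
```

```text
t: 9.42
eef_pos: [574.2, 1.6, 232.7]
tcp_rot: [3.141, 0.0, 1.924]
ft_force: [0.2, 0.5, -0.3]
opening: 0.538
grip_force: 30.0
go dx -1.0 dy 1.0 dz 122.7 turn 0.2 | yaw 110.2 j6 -0.47
```

```bash
python3 -m crank '[[-1,1,60,0,35],[-1,1,100,0,35],[-1,1,120,0,35],[-1,1,120,0,35],[-1,1,120,0,35],[-1,1,120,0,68],[-1,1,120,0,68],[-1,1,120,0,68],[-1,1,120,0,68],[-1,1,120,0,68]]'
python3 -m crank '[[0,0,-40,0,68],[0,0,-80,0,68],[0,0,-125,0,68],[0,0,-150,0,68],[0,0,-150,0,68]]'
python3 -c "
from h import *
c=snap('wrist','w3.png')
cv2.imwrite('pics/w3c.png',cv2.resize(c['img'][160:480],(640,320)))
go(616,-390,150,90)
go(616,-390,150,72)"
```

```text
t: 10.25
eef_pos: [575.7, 1.2, 113.6]
tcp_rot: [3.14, 0.001, 1.924]
ft_force: [-0.3, 0.1, 0.7]
opening: 0.713
grip_force: 0.0
t: 10.67
eef_pos: [577.0, 1.2, 269.1]
tcp_rot: [3.132, 0.004, 1.924]
ft_force: [0.5, -0.4, -0.8]
opening: 0.718
grip_force: 0.0
go dx -380.9 dy -97.9 dz 116.0 turn 20.2 | yaw 110.2 j6 -0.47
go dx -380.9 dy -97.9 dz 116.0 turn 38.2 | yaw 110.2 j6 -0.47
```

View pics/w3.png

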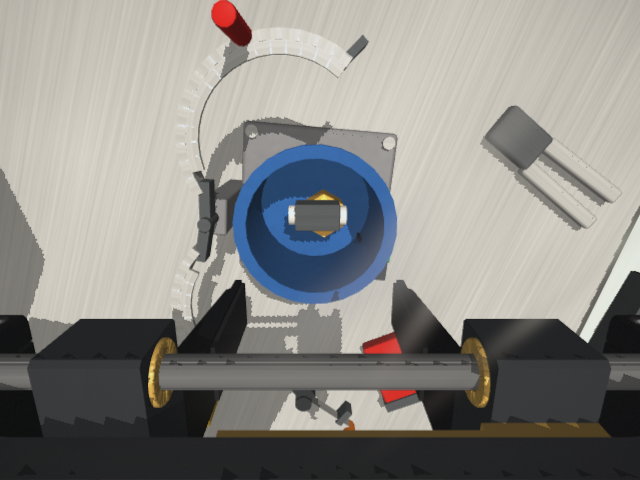

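Pot holds the nut with the stub across it (317,215); rim circle spans x 235–397, y 144–304; hinge pin (205,223); red post top (226,14).

```bash
python3 -c "
from h import *
p=px2w('w3.png',316,224,120);h=px2w('w3.png',205,222,132);print(p,h,np.hypot(*(p-h)[:2]),np.degrees(np.arctan2(*(p-h)[1::-1])),px2w('w3.png',225,12,185))"
python3 -m crank '[[-381,-98,0,38,68],[-381,-98,0,38,68],[-381,-98,0,38,68],[-381,-98,0,38,68],[-381,-98,0,38,68],[-381,-98,0,38,68],[-381,-98,40,38,68],[-381,-98,80,38,68],[-381,-98,116,38,68],[-381,-98,116,38,68]]'
python3 -c "
from h import *
c=snap('wrist','w4.png')
hsv=cv2.cvtColor(c['img'],cv2.COLOR_BGR2HSV)
m=cv2.inRange(hsv,(3,110,60),(13,255,255)); m[340:]=0
cs=[x for x in cv2.findContours(m,0,2)[0] if cv2.contourArea(x)>60]
for x in cs: print(cv2.boundingRect(x),cv2.contourArea(x))
go(616,-390,25,72)"
```

```text
[574.45258571   5.37881143 120.        ] [496.03889309 -18.55367113 132.        ] 81.98457727536821 16.972606001510357 [484.98140595 111.17166031 185.        ]
t: 11.55
eef_pos: [613.0, -377.0, 162.2]
tcp_rot: [-3.141, -0.0, 1.26]
ft_force: [1.0, 0.3, -0.1]
opening: 0.718
grip_force: 0.0
(303, 220, 49, 53) 1971.5
go dx -8.2 dy 8.1 dz 129.1 turn 0.1 | yaw 72.1 j6 -0.33
```

```bash
python3 -c "
from h import *
p=px2w('w4.png',327.5,249,26);print(p, px2w('w4.png',303,249,26)-px2w('w4.png',352,249,26))
go(p[0],p[1],25,72)"
```

```text
[ 616.02095114 -389.24444447   26.        ] [-35.08006077  11.23369685   0.        ]
go dx -7.5 dy 7.9 dz 129.1 turn 0.1 | yaw 72.1 j6 -0.33
```

```bash
python3 -m crank '[[-7,8,60,0,68],[-7,8,90,0,68],[-7,8,90,0,68],[-7,8,90,0,68],[-7,8,90,0,68]]'
python3 -c "
from h import *
go(616,-389.5,25,72)"
```

```text
t: 12.02
eef_pos: [619.3, -384.1, 75.3]
tcp_rot: [3.141, -0.0, 1.261]
ft_force: [-0.0, -0.9, 0.4]
opening: 0.716
grip_force: 0.0
go dx -6.1 dy -1.5 dz 50.3 turn 0.2 | yaw 72.2 j6 -0.34
```

```bash
python3 -m crank '[[-6,-1,30,0,68],[-6,-1,50,0,68],[-6,-1,50,0,68],[-6,-1,50,0,25],[-6,-1,50,0,25],[-6,-1,50,0,25],[-6,-1,50,0,25],[-6,-1,50,0,25],[-6,-1,50,0,25],[-6,-1,50,0,25]]'
python3 -m crank '[[0,0,-40,0,25],[0,0,-100,0,25],[0,0,-180,0,25],[0,0,-215,0,25],[0,0,-215,0,25],[0,0,-215,0,25],[0,0,-215,0,25]]'
python3 -c "
from h import *
go(575,3,235,110)"
```

```text
t: 12.85
eef_pos: [616.5, -389.9, 25.4]
tcp_rot: [3.141, 0.0, 1.26]
ft_force: [-1.9, 1.2, 7.1]
opening: 0.393
grip_force: 30.0
t: 13.43
eef_pos: [616.8, -390.2, 243.1]
tcp_rot: [3.136, 0.002, 1.26]
ft_force: [-0.2, -0.2, -3.3]
opening: 0.395
grip_force: 30.0
go dx 361.6 dy -159.9 dz 8.1 turn -37.8 | yaw 72.2 j6 -0.34
```

```bash
python3 -m crank '[[362,-160,5,-38,25],[362,-160,5,-38,25],[362,-160,5,-38,25],[362,-160,5,-38,25],[362,-160,5,-38,25],[362,-160,5,-38,25],[362,-160,5,-38,25],[362,-160,5,-38,25],[362,-160,5,-38,25],[362,-160,5,-38,25]]'
python3 -m crank '[[0,0,0,0,25],[0,0,0,0,25]]'
python3 -c "
from h import *
go(570,17,112,110)"
```

```text
t: 14.27
eef_pos: [572.5, 7.7, 232.1]
tcp_rot: [-3.138, -0.003, 1.926]
ft_force: [0.4, -0.1, -2.9]
opening: 0.395
grip_force: 30.0
t: 14.43
eef_pos: [573.5, 5.0, 232.5]
tcp_rot: [-3.139, -0.001, 1.926]
ft_force: [0.2, -1.6, -2.5]
opening: 0.398
grip_force: 30.0
go dx 12.5 dy 0.8 dz 120.5 turn 0.4 | yaw 110.4 j6 -0.46
```

```bash
python3 -m crank '[[12,1,60,0,25],[12,1,100,0,25],[12,1,120,0,25],[12,1,120,0,25],[12,1,120,0,25],[12,1,120,0,55],[12,1,120,0,55],[12,1,120,0,55],[12,1,120,0,55]]'
python3 -m crank '[[0,0,-40,0,68],[0,0,-80,0,68],[0,0,-125,0,68],[0,0,-150,0,68],[0,0,-150,0,68]]'
python3 -c "
from h import *
go(492,-391,160,72)"
```

```text
t: 15.18
eef_pos: [571.8, 15.2, 116.1]
tcp_rot: [3.139, 0.001, 1.924]
ft_force: [-0.1, -0.2, -0.2]
opening: 0.565
grip_force: 0.0
t: 15.6
eef_pos: [572.8, 15.4, 271.5]
tcp_rot: [3.132, 0.005, 1.924]
ft_force: [0.8, 0.3, -0.5]
opening: 0.717
grip_force: 0.0
go dx -353.4 dy -216.4 dz 111.5 turn 38.2 | yaw 110.2 j6 -0.44
```

```bash
python3 -m crank '[[-353,-216,0,38,68],[-353,-216,0,38,68],[-353,-216,0,38,68],[-353,-216,0,38,68],[-353,-216,0,38,68],[-353,-216,0,38,68],[-353,-216,0,38,68],[-353,-216,40,38,68],[-353,-216,80,38,68],[-353,-216,110,38,68]]'
python3 -m crank '[[-15,5,0,0,68],[-15,5,0,0,68],[-15,5,0,0,68],[-15,5,0,0,68]]'
python3 -c "
from h import *
c=snap('wrist','w5.png')
go(492,-391,22,72)"
```

```text
t: 16.43
eef_pos: [495.2, -368.2, 192.5]
tcp_rot: [3.137, 0.002, 1.259]
ft_force: [0.2, -0.5, 0.3]
opening: 0.714
grip_force: 0.0
t: 16.77
eef_pos: [496.5, -379.9, 193.0]
tcp_rot: [3.14, 0.001, 1.261]
ft_force: [-0.2, -0.1, -0.2]
opening: 0.715
grip_force: 0.0
go dx -12.2 dy -0.9 dz 171.0 turn 0.3 | yaw 72.3 j6 -0.45
```

View pics/w5.png

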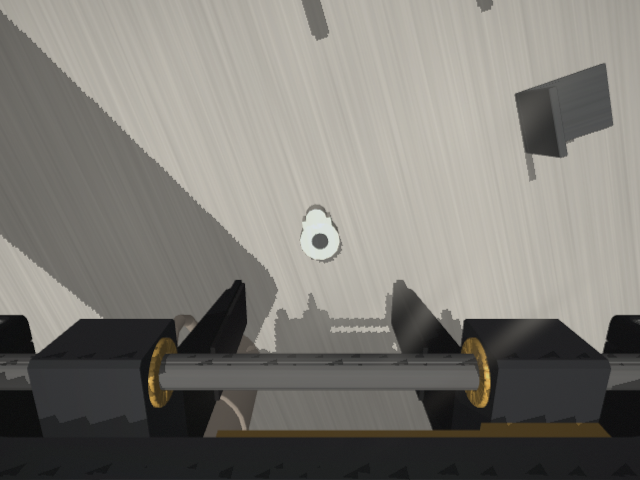

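Cam seen at (300–340, 207–262), nose up the image, so the current finger direction suits it; the mug is at lower left (215,370) and needs a clearance check.

```bash
python3 -c "
from h import *
print(px2w('scene0.png',97,258,90),px2w('side0.png',380,376,90),px2w('scene0.png',121,264,60))
p=px2w('w5.png',320,239,22);n=px2w('w5.png',317,208,22);print(p,n)
go(p[0],p[1],24,72)"
```

```text
[ 360.33359509 -484.81221934   90.        ] [ 366.58409526 -484.48165048   90.        ] [ 373.45355398 -433.96853812   60.        ]
[ 493.95706401 -392.87298974   22.        ] [ 499.61749417 -366.95915127   22.        ]
go dx -13.4 dy 1.5 dz 169.0 turn 0.3 | yaw 72.3 j6 -0.45
```

```bash
python3 -m crank '[[-13,1,60,-4,68],[-13,1,100,-4,68],[-13,1,130,-4,68],[-13,1,160,-4,68],[-13,1,168,-4,68],[-13,1,168,-4,68],[-13,1,168,-4,68]]'
python3 -c "
from h import *
go(494,-393,24,76)"
python3 -m crank '[[0,0,0,0,20],[0,0,0,0,20],[0,0,0,0,20],[0,0,0,0,20],[0,0,0,0,20],[0,0,0,0,20],[0,0,0,0,20]]'
```

```text
t: 17.4
eef_pos: [493.8, -393.1, 24.8]
tcp_rot: [3.14, 0.001, 1.331]
ft_force: [0.5, 0.4, 0.6]
opening: 0.716
grip_force: 0.0
go dx 0.2 dy 0.2 dz 0.8 turn 0.3 | yaw 76.3 j6 -0.54
t: 17.98
eef_pos: [492.8, -393.4, 23.4]
tcp_rot: [3.141, 0.0, 1.33]
ft_force: [-0.3, 1.4, 4.6]
opening: 0.352
grip_force: 30.0
```

```bash
python3 -m crank '[[0,0,-40,0,20],[0,0,-100,0,20],[0,0,-180,0,20],[0,0,-215,0,20],[0,0,-215,0,20],[0,0,-215,0,20],[0,0,-215,0,20]]'
python3 -c "
from h import *
go(580,-10,235,110)"
```

```text
t: 18.57
eef_pos: [493.3, -393.9, 241.2]
tcp_rot: [3.137, 0.003, 1.33]
ft_force: [-0.8, 0.6, -1.9]
opening: 0.35
grip_force: 30.0
go dx 393.5 dy -7.2 dz 6.2 turn -33.8 | yaw 76.2 j6 -0.54
```

```bash
python3 -m crank '[[393,-7,3,-34,20],[393,-7,3,-34,20],[393,-7,3,-34,20],[393,-7,3,-34,20],[393,-7,3,-34,20],[393,-7,3,-34,20],[393,-7,3,-34,20],[393,-7,3,-34,20],[393,-7,3,-34,20],[393,-7,3,-34,20]]'
python3 -m crank '[[0,0,0,0,20],[0,0,0,0,20],[0,0,0,0,20]]'
python3 -c "
from h import *
go(580,-10,112,110)"
```

```text
t: 19.4
eef_pos: [579.1, -5.7, 232.7]
tcp_rot: [-3.139, -0.002, 1.926]
ft_force: [0.7, 0.2, -1.4]
opening: 0.352
grip_force: 30.0
t: 19.65
eef_pos: [579.0, -10.4, 233.6]
tcp_rot: [-3.139, -0.001, 1.924]
ft_force: [-0.4, -0.9, -1.6]
opening: 0.35
grip_force: 30.0
go dx 0.1 dy 1.1 dz 121.6 turn 0.2 | yaw 110.2 j6 -0.48
```

```bash
python3 -m crank '[[0,1,60,0,20],[0,1,100,0,20],[0,1,120,0,20],[0,1,120,0,20],[0,1,120,0,20],[0,1,120,0,52],[0,1,120,0,52],[0,1,120,0,52],[0,1,120,0,52]]'
python3 -m crank '[[0,0,-40,0,68],[0,0,-80,0,68],[0,0,-125,0,68],[0,0,-170,0,95],[0,0,-200,0,95],[0,0,-220,0,95],[0,0,-220,0,95],[0,0,-220,0,95],[0,0,-220,0,95],[0,0,-220,0,95]]'
python3 -c "
from h import *
c=snap('wrist','w6.png'); c=snap('scene','s6.png'); snap('side','sd6.png')
print(env.state()['tcp_rot'])
s=cv2.imread('pics/s6.png')[205:325,220:380]; w=cv2.imread('pics/w6.png')[:,:]
cv2.imwrite('pics/c6.png',w)
go(505,384,200)"
```

```text
t: 20.4
eef_pos: [581.1, -9.8, 116.9]
tcp_rot: [3.139, 0.001, 1.924]
ft_force: [-1.0, 0.2, -0.3]
opening: 0.535
grip_force: 0.0
t: 21.23
eef_pos: [580.1, -9.6, 334.0]
tcp_rot: [-3.14, -0.001, 1.924]
ft_force: [1.2, -0.3, -0.0]
opening: 0.994
grip_force: 0.0
[-3.14016103e+00 -8.02969613e-04  1.92365204e+00]
go dx 395.4 dy 65.3 dz 134.2 turn 0.0 | yaw 110.2 j6 -0.48
```

View pics/c6.png

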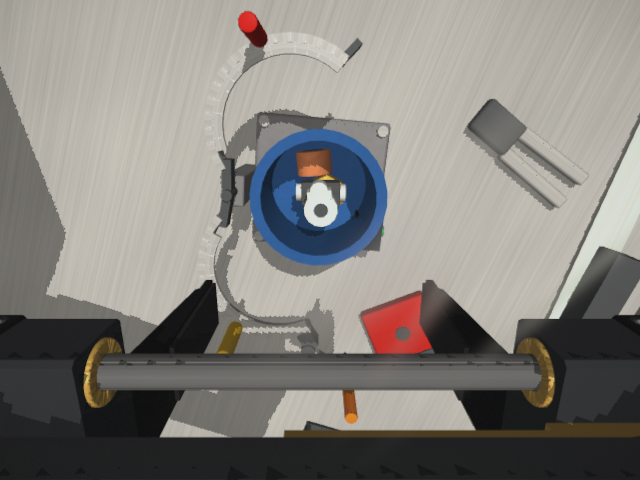

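Collar, stub, cam and nut all lie in the pot (cam on top at (320,205)); rim circle x 250–387, y 128–265. Fit the pot circle properly.

```bash
cat >> h.py <<'E'
from scipy.optimize import least_squares
def fitcirc(f,box,z,R):
    x,y,w,h=box; im=cv2.imread('pics/'+f); hsv=cv2.cvtColor(im,cv2.COLOR_BGR2HSV)
    m=np.zeros(hsv.shape[:2],np.uint8); m[y:y+h,x:x+w]=cv2.inRange(hsv,(100,120,40),(125,255,255))[y:y+h,x:x+w]
    c=cv2.convexHull(max(cv2.findContours(m,0,1)[0],key=cv2.contourArea)).reshape(-1,2)
    w=np.array([px2w(f,*p,z)[:2] for p in c])
    s=least_squares(lambda p:np.hypot(*(w-p).T)-R,w.mean(0),loss='soft_l1'); return s.x,np.abs(s.fun).mean(),len(c)
E
python3 - <<'E'
from h import *
print(fitcirc('w6.png',(230,110,180,180),120,64),fitcirc('w3.png',(215,130,200,190),120,64))
print(fitcirc('s6.png',(270,225,70,80),120,64))
h=px2w('w6.png',234,190,132)[:2]; print('hinge',h, 'red',px2w('w6.png',247,18,185),'or',px2w('w6.png',351,417,185))
go(505,384,200)
E
```

```text
(array([574.69948311,   1.65155429]), np.float64(0.8583665809067118), 49) (array([574.83775511,   1.44452037]), np.float64(1.18302796066497), 48)
(array([602.74988614, -10.7547927 ]), np.float64(26.067952810158733), 26)
hinge [501.01664453 -13.76401749] red [483.34654741 112.23727903 185.        ] or [ 666.58298841 -161.48755913  185.        ]
go dx 395.4 dy 65.3 dz 134.2 turn 0.0 | yaw 110.2 j6 -0.48
```

```bash
python3 -c "
from h import *
print('can',px2w('scene0.png',440,153,150),px2w('side0.png',179,194,150))"
python3 -m crank '[[380,65,100,0,95],[380,65,100,0,95],[380,65,100,0,95],[380,65,100,0,95],[380,65,100,0,95],[380,65,100,0,95],[380,65,100,0,95],[380,65,100,0,95],[380,65,100,0,95],[380,65,100,0,95]]'
python3 -m crank '[[0,0,0,0,95],[0,0,0,0,95],[0,0,0,0,95],[0,0,0,0,95]]'
python3 -c "
from h import *
c=snap('wrist','w7.png')"
```

```text
can [382.76940296 531.42875064 150.        ] [365.93691849 528.48217929 150.        ]
t: 22.22
eef_pos: [508.5, 372.8, 233.2]
tcp_rot: [-3.14, -0.0, 1.926]
ft_force: [-0.7, -0.4, -0.3]
opening: 1.001
grip_force: 0.0
t: 22.55
eef_pos: [510.6, 368.5, 235.4]
tcp_rot: [3.141, 0.0, 1.923]
ft_force: [0.3, -0.0, -0.4]
opening: 0.999
grip_force: 0.0
```

View pics/w7.png

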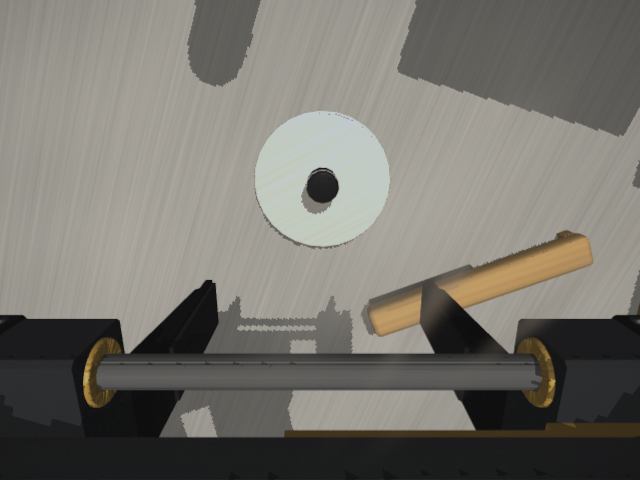

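Lid disc spans x 255–390, y 110–247 (centre (322,178)); knob top (322,187).

```bash
python3 -c "
from h import *
f='w7.png'
print(px2w(f,322,187,48),px2w(f,322.5,178.5,12),np.hypot(*(px2w(f,255,178,12)-px2w(f,390,178,12))[:2]))
a=(px2w(f,322,187,48)+px2w(f,322.5,178.5,12))/2
go(a[0],a[1],36)"
```

```text
[503.32118604 395.81070999  48.        ] [503.17049929 398.35542142  12.        ] 125.7548823257745
go dx 29.5 dy 3.0 dz 199.5 turn 0.0 | yaw 110.1 j6 0.17
```

```bash
python3 -m crank '[[30,3,50,0,70],[30,3,90,0,70],[30,3,130,0,70],[30,3,130,0,70],[30,3,130,0,70],[30,3,130,0,70],[30,3,130,0,70]]'
python3 -c "
from h import *
c=snap('wrist','w8.png')
hsv=cv2.cvtColor(c['img'],cv2.COLOR_BGR2HSV)
m=cv2.inRange(c['img'],(0,0,0),(45,45,45)); m[300:]=0
n,_,st,ce=cv2.connectedComponentsWithStats(m)
print([(st[i].tolist(),ce[i].round(1).tolist()) for i in range(1,n) if st[i][4]>150])
go(503.3,397,37)"
```

```text
t: 23.18
eef_pos: [503.9, 398.7, 107.8]
tcp_rot: [3.138, -0.001, 1.923]
ft_force: [-0.2, -0.2, 0.2]
opening: 0.737
grip_force: 0.0
[([296, 238, 41, 19, 300], [316.0, 244.7]), ([293, 251, 38, 33, 528], [306.2, 264.9]), ([216, 280, 27, 20, 336], [232.2, 291.9])]
go dx -1.5 dy -1.1 dz 70.8 turn 0.0 | yaw 110.2 j6 0.21
```

```bash
python3 -m crank '[[-1,-1,35,0,70],[-1,-1,65,0,70],[-1,-1,70,0,70],[-1,-1,70,0,70],[-1,-1,70,0,70],[-1,-1,70,0,15],[-1,-1,70,0,15],[-1,-1,70,0,15],[-1,-1,70,0,15],[-1,-1,70,0,15]]'
python3 -m crank '[[0,0,0,0,15],[0,0,0,0,15]]'
python3 -c "
from h import *
c=snap('wrist','w9.png')"
```

```text
t: 24.07
eef_pos: [502.1, 397.4, 35.7]
tcp_rot: [3.141, -0.0, 1.924]
ft_force: [0.2, -0.2, -0.1]
opening: 0.441
grip_force: 0.0
t: 24.23
eef_pos: [502.1, 397.4, 35.2]
tcp_rot: [3.141, -0.0, 1.924]
ft_force: [3.0, 0.6, -0.7]
opening: 0.297
grip_force: 1.2
```

View pics/w9.png

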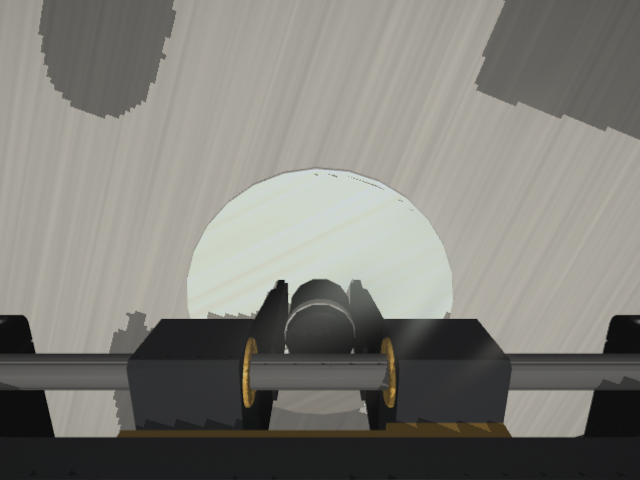

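Knob (320,327) sits between the pads, disc far edge at (320,168). Close fully and lift.

```bash
python3 -c "
from h import *
e=px2w('w9.png',320,168,12)
s=env.state();a=s['tcp_rot'][2];d=e-s['eef_pos'];print('tool x of lid centre rel TCP',d[0]*np.cos(a)+d[1]*np.sin(a)-64, 'y',d[0]*np.sin(a)-d[1]*np.cos(a), s['eef_pos'])
k=px2w('w9.png',320,327,48)-s['eef_pos'];print(k[0]*np.cos(a)+k[1]*np.sin(a))"
python3 -m crank '[[0,0,0,0,15],[0,0,0,0,15],[0,0,0,0,15],[0,0,-20,0,15],[0,0,-60,0,15],[0,0,-100,0,15],[0,0,-140,0,15],[0,0,-180,0,15],[0,0,-200,0,15],[0,0,-200,0,15]]'
python3 -c "
from h import *
go(574.8,1.5,240,110)"
```

```text
tool x of lid centre rel TCP -2.591990789986511 y 0.36206999008871676 [502.10937294 397.40823792  35.22416041]
5.09987635040545
t: 25.12
eef_pos: [502.9, 398.0, 239.8]
tcp_rot: [3.135, -0.002, 1.924]
ft_force: [0.2, -0.2, -3.3]
opening: 0.288
grip_force: 30.0
go dx -396.9 dy -69.6 dz -0.2 turn 0.2 | yaw 110.2 j6 0.21
```

```bash
python3 -m crank '[[-397,-70,0,0,15],[-397,-70,0,0,15],[-397,-70,0,0,15],[-397,-70,0,0,15],[-397,-70,0,0,15],[-397,-70,0,0,15],[-397,-70,0,0,15],[-397,-70,0,0,15],[-397,-70,0,0,15],[-397,-70,0,0,15]]'
python3 -m crank '[[-3,0,0,0,15],[-3,0,0,0,15],[-3,0,0,0,15],[-3,0,0,0,15]]'
python3 -c "
from h import *
c=snap('wrist','w10.png');snap('side','sd10.png');snap('scene','sc10.png')
a=cv2.imread('pics/sd10.png')[150:300,230:430];b=cv2.imread('pics/sc10.png')[170:320,210:410]
cv2.imwrite('pics/c10.png',cv2.resize(cv2.hconcat([a,b]),(800,300),interpolation=2))
go(574.8,1.5,240,110)"
```

```text
t: 25.95
eef_pos: [572.9, -2.7, 232.9]
tcp_rot: [-3.139, -0.001, 1.922]
ft_force: [-0.0, 0.6, -4.0]
opening: 0.289
grip_force: 30.0
t: 26.28
eef_pos: [574.0, -1.1, 234.2]
tcp_rot: [-3.14, -0.001, 1.925]
ft_force: [0.3, -0.4, -3.4]
opening: 0.285
grip_force: 30.0
go dx 2.2 dy 1.3 dz -5.1 turn 0.3 | yaw 110.3 j6 -0.47
```

View pics/c10.png

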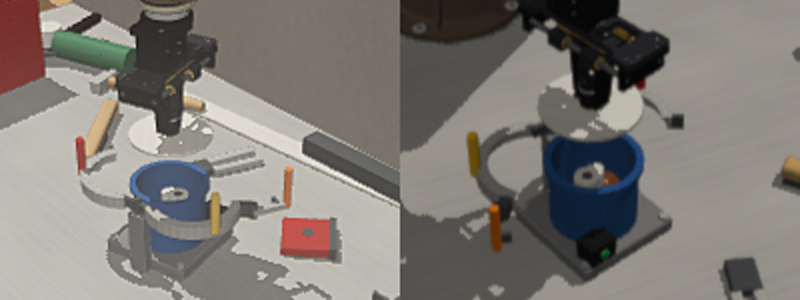

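Lid held level above the pot, ring open and clear. Descend to just above seating.

```bash
python3 -m crank '[[3,1,25,0,15],[3,1,50,0,15],[3,1,68,0,15],[3,1,75,0,15],[3,1,75,0,15],[3,1,75,0,15],[3,1,75,0,15]]'
python3 -c "
from h import *
go(574,1.8,149,110)"
```

```text
t: 27.02
eef_pos: [575.0, 1.1, 161.3]
tcp_rot: [3.14, 0.001, 1.924]
ft_force: [0.9, 0.0, -3.8]
opening: 0.292
grip_force: 30.0
go dx 1.0 dy -0.7 dz 12.3 turn 0.2 | yaw 110.2 j6 -0.47
```

```bash
python3 -m crank '[[1,-1,3,0,15],[1,-1,6,0,15],[1,-1,9,0,15],[1,-1,11,0,15],[1,-1,11,0,15],[1,-1,11,0,15]]'
python3 -m crank '[[0,0,2,0,15],[0,0,3,0,15],[0,0,3,0,15],[0,0,3,0,15]]'
python3 -c "
from h import *
snap('wrist','w11.png')"
```

```text
t: 27.52
eef_pos: [573.2, 1.5, 149.1]
tcp_rot: [3.142, -0.0, 1.924]
ft_force: [-0.2, -0.6, -2.4]
opening: 0.288
grip_force: 30.0
t: 27.85
eef_pos: [573.2, 1.5, 149.0]
tcp_rot: [3.14, 0.001, 1.924]
ft_force: [-11.9, -0.1, 28.0]
opening: 0.292
grip_force: 30.0
```

Contact at exactly the predicted seating height (149 mm, 28 N). Ease off, release, rise and check.

```bash
python3 -m crank '[[0,0,-3,0,15],[0,0,-3,0,15],[0,0,-3,0,50],[0,0,-3,0,50],[0,0,-3,0,50],[0,0,-3,0,50],[0,0,-3,0,50],[0,0,-3,0,50]]'
python3 -m crank '[[0,0,-40,0,50],[0,0,-80,0,50],[0,0,-120,0,30],[0,0,-160,0,20],[0,0,-185,0,20],[0,0,-185,0,20],[0,0,-185,0,20],[0,0,-185,0,20],[0,0,-185,0,20]]'
python3 -c "
from h import *
snap('wrist','w12.png');snap('scene','sc12.png');snap('side','sd12.png')"
```

```text
t: 28.57
eef_pos: [573.2, 1.6, 149.0]
tcp_rot: [-3.142, -0.0, 1.924]
ft_force: [-0.6, 0.6, 0.8]
opening: 0.524
grip_force: 0.0
t: 29.32
eef_pos: [572.8, 1.6, 332.6]
tcp_rot: [-3.139, -0.001, 1.924]
ft_force: [1.3, 1.0, 0.2]
opening: 0.212
grip_force: 0.0
```

View pics/w12.png

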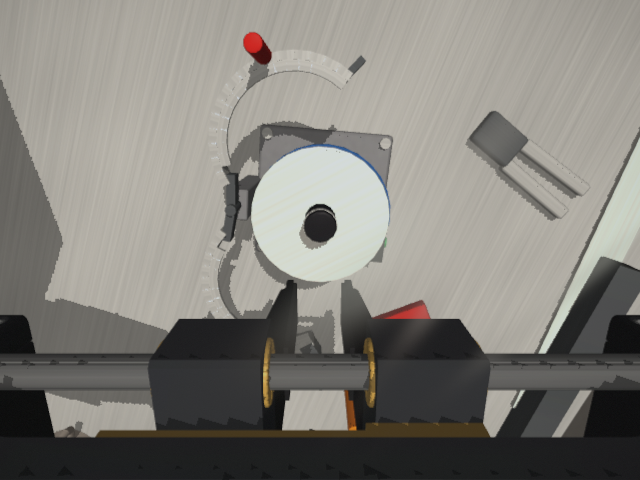

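Lid sits on the rim (disc x 251–390, y 145–282, only a sliver of blue at top right); red post top (254,41).

```bash
python3 -c "
from h import *
f='w12.png'
print('lid',px2w(f,320.5,213.5,126),px2w(f,320,223,162),'pot',fitcirc('w6.png',(230,110,180,180),120,64)[0])
r=px2w(f,253.5,41,185);print(r,px2w(f,232,203,132))
go(r[0],r[1],240,69)"
```

```text
lid [573.25771009   3.07386206 126.        ] [572.85389697   2.8030229  162.        ] pot [574.69948311   1.65155429]
[484.60128967 111.35207716 185.        ] [495.51902576 -14.09319298 132.        ]
go dx 133.6 dy -45.0 dz 93.0 turn 41.2 | yaw 110.2 j6 -0.47
```

```bash
python3 -m crank '[[134,-45,93,41,60],[134,-45,93,41,60],[134,-45,93,41,60],[134,-45,93,41,60],[134,-45,93,41,60],[134,-45,93,41,60],[134,-45,93,41,60],[134,-45,93,41,60],[134,-45,93,41,60]]'
python3 -c "
from h import *
c=snap('wrist','w13.png')
hsv=cv2.cvtColor(c['img'],cv2.COLOR_BGR2HSV)
m=cv2.inRange(hsv,(0,150,60),(6,255,255))
n,_,st,ce=cv2.connectedComponentsWithStats(m)
print([(st[i].tolist(),ce[i].round(1).tolist()) for i in range(1,n) if st[i][4]>100])
go(484.6,111.4,167,69)"
```

```text
t: 30.22
eef_pos: [484.8, 111.5, 241.0]
tcp_rot: [-3.142, -0.0, 1.211]
ft_force: [-0.5, -0.3, -0.4]
opening: 0.631
grip_force: 0.0
[([306, 234, 23, 52, 937], [317.1, 260.7]), ([574, 293, 66, 61, 1495], [605.3, 324.1])]
go dx -0.1 dy -0.2 dz 74.1 turn 0.3 | yaw 69.3 j6 0.45
```

```bash
python3 -c "
from h import *
r=px2w('w13.png',318,274,185);print(r)
go(r[0],r[1],167,69)"
python3 -m crank '[[0,0,40,0,60],[0,0,70,0,60],[0,0,74,0,60],[0,0,74,0,60],[0,0,74,0,20],[0,0,74,0,20],[0,0,74,0,20],[0,0,74,0,20],[0,0,74,0,20],[0,0,74,0,20]]'
python3 -c "
from h import *
for p in (80,65,50,43,40): a=np.radians(p); go(496+130*np.cos(a),-21+130*np.sin(a),167,p-116+90-0)
"
```

```text
[484.67277155 111.69559369 185.        ]
go dx 0.2 dy -0.2 dz 74.1 turn 0.3 | yaw 69.3 j6 0.45
t: 31.1
eef_pos: [484.7, 111.8, 167.6]
tcp_rot: [3.141, -0.0, 1.208]
ft_force: [-0.3, 0.1, -1.1]
opening: 0.264
grip_force: 0.0
go dx 7.6 dy 33.3 dz 0.6 turn 15.2 | yaw 69.2 j6 0.46
go dx 9.5 dy 67.2 dz 0.6 turn 30.2 | yaw 69.2 j6 0.46
go dx 2.6 dy 100.4 dz 0.6 turn 45.2 | yaw 69.2 j6 0.46
go dx -3.5 dy 115.1 dz 0.6 turn 52.2 | yaw 69.2 j6 0.46
go dx -6.7 dy 121.1 dz 0.6 turn 55.2 | yaw 69.2 j6 0.46
```

```bash
python3 -m crank '[[3,12,0,0,20],[7,25,0,0,20],[9,37,0,0,20],[11,52,0,0,20],[11,67,0,0,20],[9,80,0,0,20],[6,92,0,0,20],[4,100,0,0,20],[4,100,0,0,20]]'
python3 -m crank '[[-3,6,0,0,20],[-5,11,0,0,20],[-7,15,0,0,20],[-7,15,0,0,20],[-7,15,0,0,20]]'
python3 -m crank '[[-2,4,0,0,20],[-3,6,0,0,20],[-3,6,0,0,20],[-3,6,0,0,20]]'
```

```text
t: 31.85
eef_pos: [580.7, 78.8, 167.0]
tcp_rot: [3.141, -0.0, 1.207]
ft_force: [-0.6, -0.7, -0.4]
opening: 0.212
grip_force: 0.0
t: 32.27
eef_pos: [589.0, 69.4, 166.9]
tcp_rot: [-3.136, -0.0, 1.208]
ft_force: [-11.3, 9.5, 4.2]
opening: 0.207
grip_force: 6.9
t: 32.6
eef_pos: [589.4, 68.8, 166.6]
tcp_rot: [-3.125, -0.003, 1.208]
ft_force: [-31.2, 39.2, 14.1]
opening: 0.212
grip_force: 21.6
```

Hard stop met where predicted. Back off, release, go look at it and the yellow post.

```bash
python3 -m crank '[[3,-7,0,0,20],[3,-7,0,0,20],[3,-7,0,0,45],[3,-7,0,0,45],[3,-7,0,0,45],[3,-7,-40,0,45],[3,-7,-80,0,45],[3,-7,-100,0,45]]'
python3 -c "
from h import *
go(565,-100,320,69)"
```

```text
t: 33.27
eef_pos: [591.4, 67.9, 271.3]
tcp_rot: [3.137, -0.002, 1.208]
ft_force: [0.9, -0.4, -0.2]
opening: 0.47
grip_force: 0.0
go dx -166.3 dy 35.0 dz -48.7 turn 0.2 | yaw 69.2 j6 0.37
```

```bash
python3 -m crank '[[-185,35,-49,0,60],[-185,35,-49,0,60],[-185,35,-49,0,60],[-185,35,-49,0,60],[-185,35,-49,0,60],[-185,35,-49,0,60],[-185,35,-49,0,60],[-185,35,-49,0,60],[-185,35,-49,0,60]]'
python3 -c "
from h import *
snap('wrist','w14.png')"
```

```text
t: 34.02
eef_pos: [557.3, -116.1, 315.7]
tcp_rot: [-3.141, -0.0, 1.209]
ft_force: [0.7, -0.5, 0.1]
opening: 0.634
grip_force: 0.0
```

View pics/w14.png

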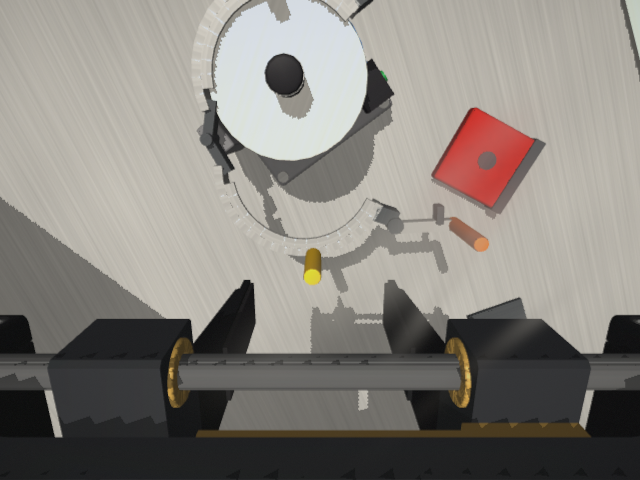

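Left half is closed with its lip over the lid; yellow top (312,276), orange top (481,243), latch pivot (395,222).

```bash
python3 -c "
from h import *
f='w14.png'
r=px2w(f,312,277,185);print(r,px2w(f,481,243,185),'hinge',px2w(f,208,130,132),'piv',px2w(f,395,222,130))
go(r[0],r[1],240,138)"
```

```text
[ 541.63021983 -143.50132005  185.        ] [ 667.2005822  -162.28107446  185.        ] hinge [500.22499991 -14.73336182 132.        ] piv [ 618.28909757 -141.21947576  130.        ]
go dx -31.4 dy -5.0 dz 75.7 turn -68.7 | yaw 69.3 j6 0.04
```

```bash
python3 -m crank '[[-31,-5,75,-69,50],[-31,-5,75,-69,50],[-31,-5,75,-69,50],[-31,-5,75,-69,50],[-31,-5,75,-69,50],[-31,-5,75,-69,50],[-31,-5,75,-69,50],[-31,-5,75,-69,50],[-31,-5,75,-69,50],[-31,-5,75,-69,50]]'
python3 -m crank '[[0,0,0,0,50],[0,0,0,0,50]]'
python3 -c "
from h import *
go(541.5,-144.5,167,138)"
```

```text
t: 34.9
eef_pos: [541.8, -143.0, 240.8]
tcp_rot: [-3.142, -0.0, 2.421]
ft_force: [0.1, -0.8, 0.4]
opening: 0.524
grip_force: 0.0
t: 35.07
eef_pos: [541.7, -143.3, 240.9]
tcp_rot: [-3.142, -0.0, 2.411]
ft_force: [-1.8, 0.5, -0.0]
opening: 0.527
grip_force: 0.0
go dx -0.6 dy -1.0 dz 73.9 turn 0.1 | yaw 138.1 j6 -1.22
```

```bash
python3 -m crank '[[0,-1,40,0,50],[0,-1,70,0,50],[0,-1,74,0,50],[0,-1,74,0,50],[0,-1,74,0,20],[0,-1,74,0,20],[0,-1,74,0,20],[0,-1,74,0,20],[0,-1,74,0,20]]'
python3 -c "
from h import *
for p in (-55,-40,-30,-20,-15,-11): a=np.radians(p); go(496+130*np.cos(a),-21+130*np.sin(a),167,138)
"
```

```text
t: 35.82
eef_pos: [541.1, -144.9, 168.0]
tcp_rot: [3.141, 0.001, 2.412]
ft_force: [0.3, -0.8, 0.7]
opening: 0.24
grip_force: 0.0
go dx -10.3 dy 32.6 dz 1.0 turn 0.2 | yaw 138.2 j6 -1.22
go dx -13.7 dy 66.4 dz 1.0 turn 0.2 | yaw 138.2 j6 -1.22
go dx -11.0 dy 88.9 dz 1.0 turn 0.2 | yaw 138.2 j6 -1.22
go dx -4.5 dy 110.6 dz 1.0 turn 0.2 | yaw 138.2 j6 -1.22
go dx 0.2 dy 120.9 dz 1.0 turn 0.2 | yaw 138.2 j6 -1.22
go dx 4.6 dy 128.9 dz 1.0 turn 0.2 | yaw 138.2 j6 -1.22
```

```bash
python3 -m crank '[[-5,12,0,0,20],[-8,25,0,0,20],[-11,38,0,0,20],[-13,52,0,0,20],[-14,66,0,0,20],[-13,78,0,0,20],[-11,89,0,0,20],[-8,100,0,0,20],[-5,110,0,0,20],[-5,110,0,0,20]]'
python3 -m crank '[[4,7,0,0,20],[7,13,0,0,20],[10,19,0,0,20],[10,19,0,0,20],[10,19,0,0,20]]'
```

```text
t: 36.65
eef_pos: [618.4, -64.0, 167.0]
tcp_rot: [3.141, -0.001, 2.414]
ft_force: [0.3, 0.3, -0.1]
opening: 0.209
grip_force: 0.0
t: 37.07
eef_pos: [621.8, -49.2, 167.0]
tcp_rot: [-3.135, 0.002, 2.413]
ft_force: [-8.8, -28.8, 1.4]
opening: 0.209
grip_force: 13.4
```

```bash
python3 -m crank '[[1,3,0,0,20],[1,3,0,0,20],[1,3,0,0,20]]'
python3 -m crank '[[-4,-10,0,0,20],[-4,-10,0,0,20],[-4,-10,0,0,45],[-4,-10,0,0,45],[-4,-10,0,0,45],[-4,-10,-40,0,45],[-4,-10,-80,0,45],[-4,-10,-100,0,45]]'
python3 -c "
from h import *
go(620,-150,320,69)"
```

```text
t: 37.32
eef_pos: [621.9, -48.9, 167.0]
tcp_rot: [-3.131, 0.002, 2.412]
ft_force: [-17.0, -45.8, 2.9]
opening: 0.214
grip_force: 22.1
t: 37.98
eef_pos: [621.6, -51.9, 271.4]
tcp_rot: [3.139, 0.004, 2.413]
ft_force: [-0.1, 0.3, 1.3]
opening: 0.465
grip_force: 0.0
go dx -64.1 dy -74.3 dz -48.6 turn 69.3 | yaw 138.3 j6 -1.03
```

```bash
python3 -m crank '[[-64,-74,-48,69,45],[-64,-74,-48,69,45],[-64,-74,-48,69,45],[-64,-74,-48,69,45],[-64,-74,-48,69,45],[-64,-74,-48,69,45],[-64,-74,-48,69,45],[-64,-74,-48,69,45],[-64,-74,-48,69,45],[-64,-74,-48,69,45]]'
python3 -m crank '[[0,0,0,0,45],[0,0,0,0,45]]'
python3 -c "
from h import *
snap('wrist','w15.png')"
```

```text
t: 38.82
eef_pos: [619.3, -149.6, 315.1]
tcp_rot: [-3.141, -0.0, 1.202]
ft_force: [1.0, -0.7, 0.2]
opening: 0.473
grip_force: 0.0
t: 38.98
eef_pos: [619.2, -149.8, 315.1]
tcp_rot: [-3.142, -0.0, 1.212]
ft_force: [0.7, -0.1, -0.3]
opening: 0.475
grip_force: 0.0
```

View pics/w15.png

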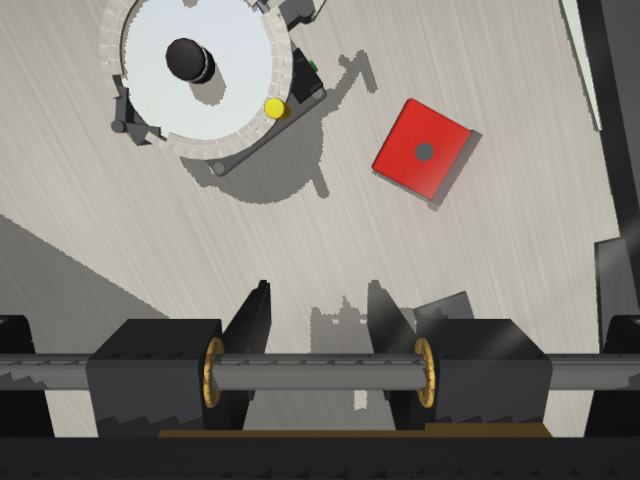

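Ring is closed all round, yellow post (275,108), latch pivot (298,10); orange post is out of frame. That's my 15th view, one over the limit of 14, so I'll view no more and locate the orange post by colour only.

```bash
python3 -m crank '[[105,0,0,0,45],[105,0,0,0,45],[105,0,0,0,45],[105,0,0,0,45],[105,0,0,0,45],[105,0,0,0,45]]'
cat >> h.py <<'E'
def orange(f):
    c=snap('wrist',f); hsv=cv2.cvtColor(c['img'],cv2.COLOR_BGR2HSV)
    m=cv2.inRange(hsv,(6,170,90),(17,255,255)); m[330:]=0
    n,l,st,ce=cv2.connectedComponentsWithStats(m)
    for i in range(1,n):
        if st[i][4]>60: 
            b=m.copy(); top=cv2.inRange(hsv[...,2],int(np.percentile(hsv[...,2][l==i],75)),255)&((l==i)*255).astype(np.uint8)
            print(st[i].tolist(),ce[i].round(1),'bright part',cv2.boundingRect(top))
E
python3 -c "
from h import *
print(px2w('w15.png',298,10,132)); orange('w16.png'); print(env.state()['eef_pos'])"
```

```text
t: 39.53
eef_pos: [656.2, -52.6, 315.0]
tcp_rot: [-3.141, 0.0, 1.21]
ft_force: [0.2, -0.0, -0.4]
opening: 0.476
grip_force: 0.0
[661.19969801   5.92913864 132.        ]
[340, 80, 21, 22, 281] [350.2  91.2] bright part (346, 83, 14, 14)
[656.09348043 -53.01775583 315.10867112]
```

```bash
python3 -c "
from h import *
o=px2w('w16.png',353,89.5,185); p=np.array([661.2,5.9]); print(o,np.hypot(*(o[:2]-p)),np.degrees(np.arctan2(*(o[:2]-p)[::-1])))
go(o[0],o[1],240,69)
# previous: orange/pivot before the swing, rotate about hinge
"
```

```text
[712.98833628  34.06159147 185.        ] 58.95003823898404 28.536574195072834
go dx 101.6 dy 22.3 dz 75.1 turn 0.2 | yaw 69.2 j6 0.18
```

```bash
python3 -m crank '[[102,22,70,0,45],[102,22,70,0,45],[102,22,70,0,45],[102,22,70,0,45],[102,22,70,0,45],[102,22,70,0,45],[102,22,70,0,45]]'
python3 -c "
from h import *
orange('w17.png'); print(env.state()['eef_pos'])
go(713,34,167,69)"
```

```text
t: 40.17
eef_pos: [713.1, 33.8, 246.4]
tcp_rot: [3.14, -0.0, 1.207]
ft_force: [0.0, -0.3, 0.6]
opening: 0.476
grip_force: 0.0
[308, 230, 19, 47, 739] [317.2 253.7] bright part (309, 261, 18, 16)
[713.08089496  33.79901554 246.5773926 ]
go dx 0.2 dy -0.1 dz 79.6 turn 0.1 | yaw 69.1 j6 0.32
```

```bash
python3 -c "
from h import *
print(px2w('w17.png',317.5,268,185))"
python3 -m crank '[[0,0,40,0,45],[0,0,75,0,45],[0,0,79,0,45],[0,0,79,0,45],[0,0,79,0,18],[0,0,79,0,18],[0,0,79,0,18],[0,0,79,0,18],[0,0,79,0,18]]'
python3 -c "
from h import *
for p in (40,55,70,85,95,105): a=np.radians(p); go(664+55*np.cos(a),8+55*np.sin(a),167,69)
"
```

```text
[713.29508797  35.4792599  185.        ]
t: 40.97
eef_pos: [713.4, 35.4, 167.2]
tcp_rot: [3.14, -0.001, 1.208]
ft_force: [-0.1, 0.3, -0.5]
opening: 0.208
grip_force: 0.0
go dx 4.9 dy -9.6 dz 0.2 turn 0.2 | yaw 69.2 j6 0.32
go dx 10.2 dy -22.9 dz 0.2 turn 0.2 | yaw 69.2 j6 0.32
go dx 11.9 dy -37.2 dz 0.2 turn 0.2 | yaw 69.2 j6 0.32
go dx 9.8 dy -51.4 dz 0.2 turn 0.2 | yaw 69.2 j6 0.32
go dx 6.4 dy -60.4 dz 0.2 turn 0.2 | yaw 69.2 j6 0.32
go dx 1.5 dy -68.6 dz 0.2 turn 0.2 | yaw 69.2 j6 0.32
```

```bash
python3 -m crank '[[5,-10,0,0,18],[10,-23,0,0,18],[12,-37,0,0,18],[10,-51,0,0,18],[7,-60,0,0,18],[7,-60,0,0,18],[7,-60,0,0,18]]'
python3 -m crank '[[-2,-5,0,0,18],[-4,-9,0,0,18],[-4,-9,0,0,18],[-4,-9,0,0,18]]'
```

```text
t: 41.55
eef_pos: [659.3, 63.6, 166.6]
tcp_rot: [3.141, -0.0, 1.208]
ft_force: [0.0, -0.4, 1.2]
opening: 0.193
grip_force: 0.0
t: 41.88
eef_pos: [653.1, 62.5, 166.6]
tcp_rot: [3.133, -0.004, 1.208]
ft_force: [19.3, 1.4, -6.5]
opening: 0.189
grip_force: 8.7
```

```bash
python3 -m crank '[[-2,-3,0,0,18],[-3,-5,0,0,18],[-3,-5,0,0,18],[-3,-5,0,0,18]]'
python3 -m crank '[[2,12,0,0,18],[2,12,0,0,18],[2,12,0,0,40],[2,12,0,0,40],[2,12,0,0,40],[2,12,-50,0,40],[2,12,-100,0,40],[-38,12,-140,0,40],[-68,12,-160,0,40],[-88,12,-160,0,40]]'
python3 -m crank '[[-40,0,0,0,40],[-60,0,0,0,40],[-60,0,0,0,40],[-60,0,0,0,40],[-60,0,0,0,40],[-60,0,0,0,40]]'
python3 -c "
from h import *
orange('w18.png')
im=cv2.imread('pics/w18.png');hsv=cv2.cvtColor(im,cv2.COLOR_BGR2HSV)
for nme,lo,hi in [('red',(0,150,60),(5,255,255)),('yel',(22,150,90),(32,255,255))]:
    m=cv2.inRange(hsv,lo,hi);m[330:]=0;n,_,st,ce=cv2.connectedComponentsWithStats(m)
    print(nme,[(st[i].tolist(),ce[i].round(1).tolist()) for i in range(1,n) if st[i][4]>60])
print(env.state()['eef_pos'])"
```

```text
t: 42.22
eef_pos: [651.8, 61.6, 167.0]
tcp_rot: [3.123, -0.008, 1.207]
ft_force: [43.1, 3.0, -17.1]
opening: 0.192
grip_force: 19.7
t: 43.05
eef_pos: [623.8, -24.8, 330.1]
tcp_rot: [3.137, -0.001, 1.21]
ft_force: [0.5, -1.0, 0.1]
opening: 0.421
grip_force: 0.0
t: 43.55
eef_pos: [602.9, -79.9, 325.9]
tcp_rot: [-3.141, -0.0, 1.209]
ft_force: [-0.3, 0.1, 0.3]
opening: 0.422
grip_force: 0.0
[312, 3, 16, 37, 377] [318.8  20.5] bright part (313, 4, 15, 17)
red [([205, 20, 36, 35, 671], [221.7, 37.0]), ([415, 154, 40, 47, 612], [435.6, 174.0]), ([437, 176, 60, 58, 1603], [467.1, 204.8])]
yel [([323, 176, 18, 27, 371], [331.5, 189.3])]
[602.87454213 -79.90159941 325.89996568]
```

```bash
python3 -c "
from h import *
P=np.array([574.8,1.5]);f='w18.png'
o,r,y=[px2w(f,*q,185)[:2] for q in ((320.5,12),(214.5,29),(332,194))]
print(o,r,y)
for q in (r,y): print(np.hypot(*(q-P)),np.degrees(np.arctan2(*(q-P)[::-1])))
n=(r-y)/np.hypot(*(r-y)); phi=np.degrees(np.arctan2(-n[0],n[1])); ph=np.radians(phi)
R=np.array([[np.cos(ph),np.sin(ph)],[-np.sin(ph),np.cos(ph)]])
print('phi',phi,'dist',np.hypot(*(r-y)))
for q in (o,r,y,np.array([661.2,5.9]),np.array([664,8])): print((R@(q-P)).round(1))
h=P-82*np.array([np.cos(ph),np.sin(ph)]);print('hinge',h,np.hypot(*(r-h)),np.hypot(*(y-h)))
piv=px2w('w15.png',298,10,135)[:2];print(piv)
"
```

```text
[656.64449292  59.20509501] [588.00143874  74.47909059] [622.64872461 -55.27237104]
74.16350617481298 79.74645019427307
74.24690270434934 -49.87523811694965
phi 14.950749034631857 dist 134.29771485399056
[94.  34.6]
[31.6 67.1]
[ 31.6 -67.2]
[ 84.6 -18. ]
[ 87.9 -16.7]
hinge [495.57586826 -19.65506913] 131.92318258991818 131.97008379818695
[661.0765327   5.1967066]
```

```bash
python3 -c "
from h import *
go(588,72.5,225,69)"
python3 -m crank '[[138,-68,60,0,45],[138,-68,60,0,45],[138,-68,60,0,45],[138,-68,80,0,45],[138,-68,100,0,45],[138,-68,100,0,45],[138,-68,100,0,45],[138,-68,100,0,45]]'
python3 -c "
from h import *
go(588,72.5,167,69)"
```

```text
go dx 137.3 dy -67.8 dz 100.9 turn 0.3 | yaw 69.3 j6 0.12
t: 44.27
eef_pos: [588.8, 71.8, 227.4]
tcp_rot: [3.14, -0.0, 1.208]
ft_force: [0.8, 0.1, 0.6]
opening: 0.482
grip_force: 0.0
go dx 0.3 dy -1.0 dz 60.4 turn 0.2 | yaw 69.2 j6 0.37
```

```bash
python3 -m crank '[[0,-1,40,0,45],[0,-1,60,0,45],[0,-1,60,0,45],[0,-1,60,0,20],[0,-1,60,0,20],[0,-1,60,0,20],[0,-1,60,0,20],[0,-1,60,0,20]]'
python3 -m crank '[[1,-3,0,0,20],[2,-5,0,0,20],[2,-5,0,0,20],[2,-5,0,0,20]]'
python3 -m crank '[[1,-2,0,0,20],[1,-3,0,0,20],[1,-3,0,0,20]]'
```

```text
t: 44.93
eef_pos: [587.5, 72.4, 167.3]
tcp_rot: [3.14, -0.001, 1.208]
ft_force: [0.8, 0.2, 0.7]
opening: 0.223
grip_force: 0.0
t: 45.27
eef_pos: [583.0, 76.3, 166.2]
tcp_rot: [-3.142, -0.0, 1.208]
ft_force: [-0.2, -0.4, 0.8]
opening: 0.209
grip_force: 0.0
t: 45.52
eef_pos: [580.9, 78.3, 166.2]
tcp_rot: [3.141, -0.001, 1.208]
ft_force: [2.3, 0.9, -0.0]
opening: 0.207
grip_force: 0.9
```

```bash
python3 -m crank '[[1,-2,0,0,20],[2,-4,0,0,20],[2,-4,0,0,20]]'
```

```text
t: 45.77
eef_pos: [580.3, 79.0, 166.2]
tcp_rot: [3.134, 0.001, 1.208]
ft_force: [15.5, -18.0, -8.4]
opening: 0.211
grip_force: 10.7
```

Ring is held against a 24 N pull: the latch is engaged. Nudge the left half back to its stop, then leave.

```bash
python3 -m crank '[[-3,6,0,0,20],[-6,11,0,0,20],[-7,14,0,0,20],[-7,15,0,0,20],[-7,15,0,0,20],[-7,15,0,0,20]]'
python3 -m crank '[[0,2,0,0,20],[0,2,0,0,20],[0,2,0,0,20]]'
```

```text
t: 46.27
eef_pos: [588.8, 69.7, 165.9]
tcp_rot: [-3.141, 0.0, 1.208]
ft_force: [-2.6, 0.5, -0.0]
opening: 0.21
grip_force: 0.9
t: 46.52
eef_pos: [589.0, 69.6, 165.8]
tcp_rot: [-3.137, 0.001, 1.209]
ft_force: [-11.5, 2.8, 4.3]
opening: 0.208
grip_force: 5.8
```

Ring returned to its stop; it had some play in the latch, so push the latch home once more.

```bash
python3 -m crank '[[3,-6,0,0,20],[3,-6,0,0,20],[3,-6,0,0,40],[3,-6,0,0,40],[3,-6,0,0,40],[3,-6,-40,0,40],[3,-6,-70,0,40],[3,-6,-70,0,40],[3,-6,-70,0,40]]'
python3 -c "
from h import *
go(656.5,60,232,69)"
```

```text
t: 47.27
eef_pos: [587.1, 73.7, 237.6]
tcp_rot: [3.138, -0.001, 1.208]
ft_force: [-0.8, -0.1, -0.6]
opening: 0.422
grip_force: 0.0
go dx 11.8 dy 69.7 dz 5.6 turn 0.2 | yaw 69.2 j6 0.38
```

```bash
python3 -m crank '[[12,70,0,0,45],[12,70,0,0,45],[12,70,0,0,45],[12,70,0,0,45],[12,70,0,0,45]]'
python3 -c "
from h import *
orange('w19.png'); print(px2w('w19.png',318,270,185)); go(656.5,60.5,167,69)"
```

```text
t: 47.68
eef_pos: [655.4, 60.1, 234.6]
tcp_rot: [-3.139, 0.001, 1.208]
ft_force: [0.2, -0.6, -0.6]
opening: 0.475
grip_force: 0.0
[310, 235, 21, 52, 826] [319.9 261.5] bright part (312, 269, 18, 17)
[656.81389368  64.77937171 185.        ]
go dx 0.7 dy 1.1 dz 68.2 turn 0.2 | yaw 69.2 j6 0.35
```

```bash
python3 -m crank '[[0,1,40,0,45],[0,1,65,0,45],[0,1,68,0,45],[0,1,68,0,45],[0,1,68,0,18],[0,1,68,0,18],[0,1,68,0,18],[0,1,68,0,18],[0,1,68,0,18]]'
python3 -c "
from h import *
go(652.5,62,167,69)"
python3 -m crank '[[0,-3,0,0,18],[0,-5,0,0,18],[0,-7,0,0,18],[0,-7,0,0,18],[0,-7,0,0,18]]'
```

```text
t: 48.48
eef_pos: [657.3, 59.8, 169.0]
tcp_rot: [3.14, -0.001, 1.208]
ft_force: [-0.3, -0.0, 0.1]
opening: 0.207
grip_force: 0.0
go dx 0.3 dy -5.3 dz 2.0 turn 0.2 | yaw 69.2 j6 0.35
t: 48.9
eef_pos: [652.8, 61.4, 168.4]
tcp_rot: [3.136, -0.001, 1.208]
ft_force: [13.6, -5.3, -5.9]
opening: 0.191
grip_force: 7.2
```

Latch is at the same hard stop as before. Release, leave, check the lid position by numbers and hand in.

```bash
python3 -m crank '[[0,4,0,0,18],[0,5,0,0,18],[0,5,0,0,40],[0,5,0,0,40],[0,5,0,0,40],[0,5,-50,0,40],[0,5,-100,0,40],[0,5,-140,0,40],[0,5,-160,0,40]]'
python3 -m crank '[[-40,0,0,0,40],[-80,0,0,0,40],[-120,0,0,0,40],[-150,0,0,0,40],[-150,0,0,0,40],[-150,0,0,0,40],[-150,0,0,0,40]]'
python3 -c "
from h import *
c=snap('wrist','w20.png'); f='w20.png'
hsv=cv2.cvtColor(c['img'],cv2.COLOR_BGR2HSV)
orange('w21.png')
for q in ((574.8,1.5,162),(588,73,185),(622,-54,185),(656,61,185)): 
    u,v=w2px(f,q).round().astype(int); print(u,v,c['img'][min(v,479),min(u,639)] if 0<=v<480 else None)
print(env.state()['ft_force'])
print(env.job_done())"
```

```text
t: 49.65
eef_pos: [655.0, 60.7, 331.3]
tcp_rot: [3.14, -0.001, 1.208]
ft_force: [0.7, -0.4, -0.8]
opening: 0.419
grip_force: 0.0
t: 50.23
eef_pos: [602.1, -79.4, 328.2]
tcp_rot: [3.142, -0.0, 1.208]
ft_force: [-0.6, -0.1, -0.0]
opening: 0.419
grip_force: 0.0
[313, 6, 17, 36, 374] [320.   22.5] bright part (314, 6, 15, 17)
248 142 [45 44 46]
217 33 [ 43  49 209]
332 193 [ 46 208 217]
320 11 [ 51 143 208]
[ 0.30323586  0.18481242 -0.59267904]
the job is handed in; nothing more can be done
None
```

I handed the job in at about 50 s with the four parts present (nut, stub, collar, cam) in the pot, the lid seated, and the ring halves and latch at their hard stops (a 24 N pull moved the left half only about 6 mm before it held); no verdict came back, and I viewed 15 pictures against the limit of 14.

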